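# Fit the keyed trigger wheel on the sensor test stand

### The job

Fit the large toothed wheel with the slotted collar onto the keyed hub of the sensor test stand: turn it so that its slot meets the hub's key, slide it fully home until it lies flat on the hub's flange, and let go. Leave the large wheel with the unbroken collar and the small wheel where they lie.

Things in the scene. Friction and masses are not known exactly. Their poses are not given: they have to be found in the camera images.
- wheel: Steel toothed wheel to fit, flat: 110 mm across, 8 mm thick, 0.4 kg; collar in its middle of 54 mm diameter, top 42 mm above the underside. Bore 42 mm; one slot about 22 mm wide through collar and disc, to 33 mm from the axis. Origin: centre of underside; z up; x from the axis through the slot (rim-tooth gap likewise). Grip the two collar flats at +y and -y: 58 mm apart, 24 mm long, full height.
- hub: Fixed hub on the grey stand (200 x 150 x 60 mm; sensor 70 mm beyond the hub, to 21 mm above the box). Origin: centre of its underside; z up. Flange radius 38, top (wheel's seat) at z 6 mm. Post radius 17 to z 22, tapering to 9 at the top, z 46. Key along +x to 27 mm from the axis: 14 mm wide to z 24, narrowing to 5 at z 40. It enters the slot when the wheel's x points as the hub's x.
- plain_wheel: Bystander: a like wheel of 110 mm, but its collar is an unbroken ring without a slot, so it does not fit. Origin: centre of the underside; z up. Must stay where it is.
- small_wheel: Bystander: a smaller wheel, 84 mm across, with the same 42 mm high slotted collar. Origin: centre of the underside; z up; x through its slot. Must stay where it is.

How it is judged:
At the end, for the whole second after the job is handed in: The large slotted wheel is on the hub, key in slot: axes within 10 mm, underside within 4 mm of the flange's top face, slot within 0.42 rad of the key, tilt under 0.1 rad, at rest (under 0.02 m/s); each of the other two wheels within 30 mm of its start (horizontal distance between wheel and hub below 0.01 m and z of wheel in the frame of hub below 0.01 m and angle between the x axis of wheel and the x axis of hub, either way round below 0.42 rad and angle between wheel's own z axis and vertical below 0.1 rad and linear speed of wheel below 0.02 m/s and distance of each of plain_wheel, small_wheel from where it was at the start of the episode below 0.03 m); the robot touches nothing.
It fails at once if the large wheel with the unbroken collar is moved by more than 30 mm (distance of plain_wheel from where it was at the start of the episode above 0.03 m).
It fails at once if the small wheel is moved by more than 30 mm (distance of small_wheel from where it was at the start of the episode above 0.03 m).
It also fails if it takes over 32 s, if anything falls off the work surface, if the arm or the gripper's body presses on something with over 40 N, if the wrist force passes 120 N, or if a joint passes its speed limit or range.

### The arm

A 6-joint arm with a two-finger parallel gripper is mounted at the origin on the work surface. World frame = base frame: x ahead of the robot, y to its left, z up, the work surface at z = 0. Lengths are in m, angles in rad, forces in N, time in s.
With the tool pointing down it reaches from about 0.35 to 0.975 m from the base axis. Payload 4.9 kg.
Tool frame: the origin (TCP) lies midway between the tips of the shut fingers; the grasp point (between the pads) lies 19 mm behind it; z points along the fingers, y is the line along which they close (so a half turn about z gives the same grasp; the last joint's range is limited). The gripper opens to 85 mm and grips with 20 to 120 N. Pads are 22 mm wide; open, the fingers measure 114 mm over their backs; the gripper's body (76 mm by 85 mm) begins 54 mm behind the grasp point. The pads swing forward as they close: fully open they stand 13 mm farther back than shut.
Start: joints at [-1.441, 0.053, 1.613, -0, 1.476, -0.119], TCP at [0.154, -0.606, 0.231] pointing down, gripper open.
Joint ranges: [-3.01, 3.01], [-1.01, 2.22], [0.06, 2.58], [-1.02, 4.17], [0.09, 2.62], [-3.14, 3.14]. Speed limits (rad/s): [2.57, 2.57, 3.14, 3.14, 3.14, 3.14].

### API

Orientations are given as a unit quaternion [w, x, y, z].
In Python, from plant import manip, eyes, job gives the robot as it stands (manip), with the cameras (eyes) and the job (job).
- The arm moves only by the shell command python3 shift.py 'ROWS'. ROWS is a JSON list of rows, 1 to 5 of them, each of 7 numbers: the opening from 0.0 (shut) to 1.0 (fully open), then dx, dy, dz in m, then a rotation vector rx, ry, rz in rad; each row shifts and turns the commanded pose from where the row before left it, along the tool's axes as they then stand; what a row does not reach is not made up. A row lasts 1/8 s, in which the tool goes at most 0.0625 m and 0.188 rad, less where a joint would pass 70% of its speed; a pose out of reach is approached as far as the arm can. The fingers move at their own pace and stop on an object; the grip force is fixed at half the most. Time passes only in rows, so rows that do not move let the fingers close. It prints the time, the measured TCP pose, the force, the opening and the grip force at its end.
- manip.state(): the state, without advancing time (a new reading comes with each control period).
- eyes.grab_frame(name): name is "side" or "top" or "wrist"; returns the picture (400x640x3 uint8, red, green, blue); there is no depth.
- eyes.camera_params(name): a dict with "intrinsics" (3x3 intrinsics, pixels), "k1" (the pictures are not rectified: a ray, as slopes to the right and down, at radius r is drawn at 1 + k1 r^2 times it, then the intrinsics apply), "xyz" and "orientation" of the camera in the world. Camera axes: x right, y down, z forward; pixel columns grow to the right and rows downward; lengths in m; the calibration is good to about 2 mm. A picture is of the moment at which its call begins: read the wrist's pose just before it. camera_params takes no time and is no camera call; for the wrist camera it gives the pose at the moment of the call.
- job.job_done(): hands the job in; it is judged then, once.
The state is a dict: "time": time; "joint_pos": joint angles; "joint_vel": joint speeds; "joint_efforts": joint torques, N m; "tool_pos": TCP position; "tool_rot": TCP orientation; "contact_force": force on the tool from outside, world axes, zero at the start; "ft_torque": the same for the moment, N m; "gripper_width": opening from 0.0 (shut) to 1.0 (fully open); "grasp_force": force on a finger pad.
Only numpy, scipy, OpenCV 4.12 (cv2) and the standard library are available. Lean on these libraries where they do the work, as an engineer would, in place of code of your own. Each camera call takes 0.05 s, during which the arm holds its last target. There are 200 camera calls.

## Working session

There is one attempt and no reset: what is moved stays moved. The work goes in short steps, Python scripts to look and compute and a shell command to move; the robot and the scene stay as the last step left them, time stands still between calls to the robot, and variables do not carry over. Pictures are saved under pics/ and viewed, at most 10 in all, crops included, and the job is handed in when it is done.

```bash
ls; mkdir -p pics; python3 - <<'E'
from plant import manip, eyes, job
import cv2
for n in ("top","side"):
    im=eyes.grab_frame(n); cv2.imwrite(f"pics/{n}0.png",im[:,:,::-1]); c=eyes.camera_params(n); print(n,c)
s=manip.state(); print(s["time"],s["tool_pos"],s["tool_rot"],s["gripper_width"])
E
```

```text
pics
plant.py
shift.py
top {'intrinsics': array([[388.13288663,   0.        , 317.37181487],
       [  0.        , 388.13288663, 198.10137704],
       [  0.        ,   0.        ,   1.        ]]), 'k1': -0.011082234377318586, 'xyz': array([0.42766451, 0.02529871, 0.85727968]), 'orientation': array([ 0.04358817, -0.701657  ,  0.70869859, -0.05936186])}
side {'intrinsics': array([[421.50787345,   0.        , 317.12191205],
       [  0.        , 421.50787345, 197.78482881],
       [  0.        ,   0.        ,   1.        ]]), 'k1': -0.10929699663002736, 'xyz': array([ 0.40310609, -0.6188115 ,  0.80625223]), 'orientation': array([-0.34527435,  0.93354113, -0.0866753 ,  0.04211855])}
0.1 [ 0.15381446 -0.60520701  0.23016451] [-9.29047991e-04  9.92273841e-01  1.24063538e-01  3.46064578e-06] 0.9982231835542419
```

View pics/top0.png

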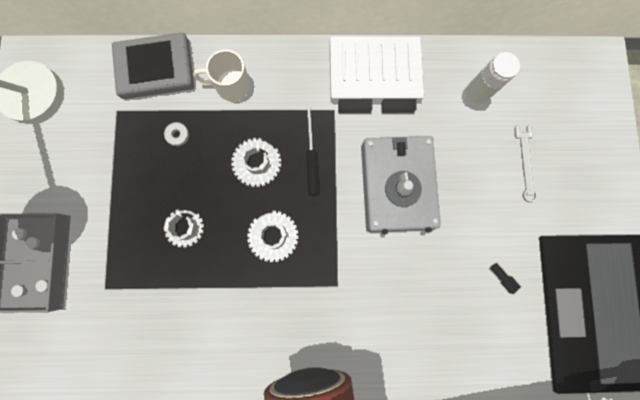

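View pics/side0.png

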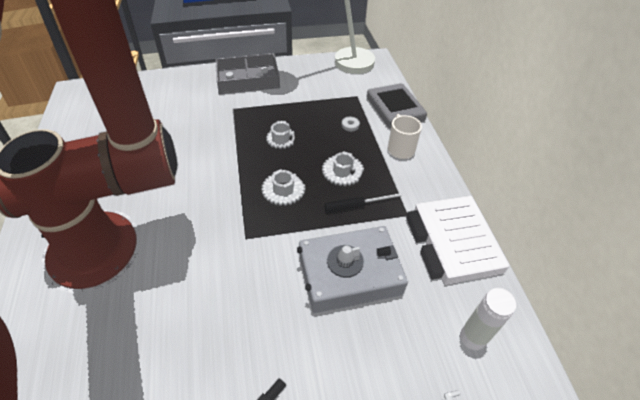

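The top view shows large wheels at about (256,162) and (272,236), the small wheel at (184,229) and the hub at (404,186). I'll zoom in on the wheels and hub.

```bash
python3 - <<'E'
import cv2,numpy as np
t=cv2.imread("pics/top0.png"); s=cv2.imread("pics/side0.png")
f=lambda im,u,v,w,h:cv2.resize(im[v-h:v+h,u-w:u+w],(400,300),interpolation=cv2.INTER_CUBIC)
cv2.imwrite("pics/z.png",np.vstack([np.hstack([f(t,256,162,40,30),f(t,272,236,40,30)]),np.hstack([f(t,404,180,40,30),f(s,343,168,40,30)])]))
E
```

```text
(no output)
```

View pics/z.png

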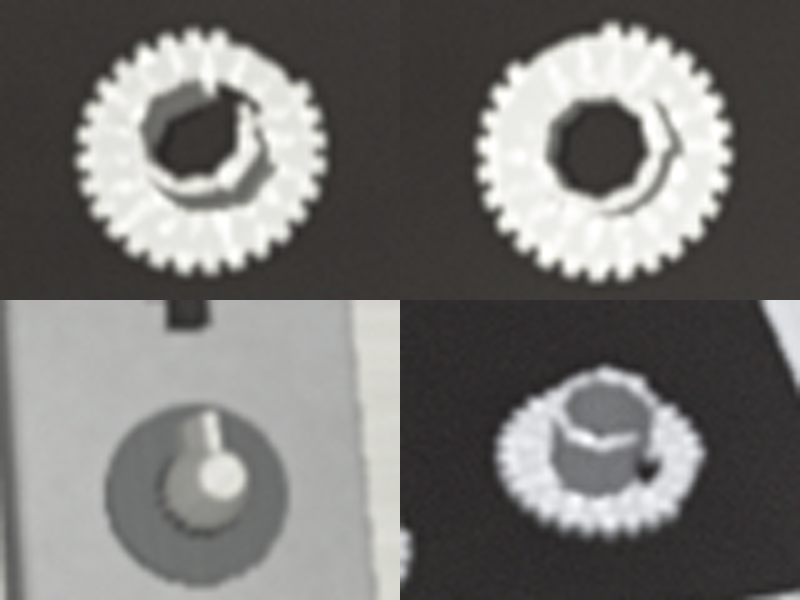

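The slotted large wheel is the one at (256,162): the slot points up and right in the top image, and there is a tooth gap on the same side. The other, at (272,236), has a closed ring. The hub's flange is at about (403,189), with the key pointing roughly image-up, towards the sensor at (402,147).

```bash
cat > h.py <<'E'
import numpy as np,cv2
from scipy.spatial.transform import Rotation as R
rot=lambda q:R.from_quat(np.r_[q[1:],q[0]])
def dist(c): return np.array([c["k1"],0,0,0,0.])
def cast(c,px,z):
    n=cv2.undistortPoints(np.array(px,float).reshape(-1,1,2),c["intrinsics"],dist(c)).reshape(-1,2)
    d=rot(c["orientation"]).apply(np.c_[n,np.ones(len(n))]); o=np.array(c["xyz"])
    return o+d*((z-o[2])/d[:,2])[:,None]
def proj(c,P):
    r=rot(c["orientation"]).inv(); 
    return cv2.projectPoints(np.array(P,float).reshape(-1,3),r.as_rotvec(),r.apply(-np.array(c["xyz"])),c["intrinsics"],dist(c))[0].reshape(-1,2)
def rel(s,p):  # world point in tool axes
    return rot(s["tool_rot"]).inv().apply(np.array(p)-s["tool_pos"])
E
cat > m0.py <<'E'
from h import *
from plant import manip, eyes, job
c=eyes.camera_params("top"); t=cv2.imread("pics/top0.png"); g=cv2.cvtColor(t,cv2.COLOR_BGR2GRAY)
m=np.zeros_like(g); m[115:280,120:300]=g[115:280,120:300]>90
for k in cv2.findContours(m,cv2.RETR_EXTERNAL,cv2.CHAIN_APPROX_NONE)[0]:
    if cv2.contourArea(k)<300: continue
    P=cast(c,k.reshape(-1,2),0.008)[:,:2]
    (x,y),r=cv2.minEnclosingCircle(P.astype(np.float32)); e=cv2.fitEllipse(P.astype(np.float32)*1000)
    q=P-[x,y]; a=np.degrees(np.arctan2(q[:,1],q[:,0])); rr=np.hypot(*q.T)
    b=[rr[abs((a-A+180)%360-180)<8].max() for A in range(-180,180,10)]
    print((x,y),r,e[0],[f"{A}:{v*1e3:.0f}" for A,v in zip(range(-180,180,10),b)])
fm=((g>70)&(g<115)).astype(np.uint8); fm[:160]=0;fm[215:]=0;fm[:,:375]=0;fm[:,432:]=0
k=max(cv2.findContours(fm,cv2.RETR_EXTERNAL,cv2.CHAIN_APPROX_NONE)[0],key=cv2.contourArea)
P=cast(c,k.reshape(-1,2),0.066)[:,:2]; print("hub",cv2.minEnclosingCircle(P.astype(np.float32)),cv2.fitEllipse(P.astype(np.float32)*1000))
print("sensor",cast(c,[[402,147]],0.075),"boxtop L/R edge",cast(c,[[366,139],[434,137],[368,229],[438,227]],0.06))
print(rot(manip.state()["tool_rot"]).as_matrix().round(3)); w=eyes.camera_params("wrist"); print(w, rot(w["orientation"]).as_matrix().round(2))
E
python3 m0.py
```

```text
(0.4699384272098541, 0.10419159382581711) 0.05699032172560692 (469.697998046875, 104.26419067382812) ['-180:57', '-170:57', '-160:57', '-150:57', '-140:56', '-130:56', '-120:56', '-110:56', '-100:56', '-90:56', '-80:56', '-70:56', '-60:57', '-50:57', '-40:56', '-30:57', '-20:57', '-10:57', '0:57', '10:53', '20:53', '30:53', '40:57', '50:57', '60:57', '70:56', '80:56', '90:56', '100:57', '110:57', '120:56', '130:56', '140:57', '150:56', '160:56', '170:56']
(0.4902864992618561, 0.29810747504234314) 0.044474516063928604 (489.8064880371094, 298.2297058105469) ['-180:43', '-170:43', '-160:43', '-150:43', '-140:44', '-130:44', '-120:44', '-110:44', '-100:44', '-90:43', '-80:43', '-70:44', '-60:44', '-50:44', '-40:44', '-30:39', '-20:40', '-10:40', '0:38', '10:42', '20:44', '30:44', '40:44', '50:44', '60:44', '70:44', '80:44', '90:44', '100:44', '110:43', '120:43', '130:43', '140:43', '150:43', '160:43', '170:43']
(0.6360766887664795, 0.14203660190105438) 0.057347752153873444 (635.4697875976562, 142.5222930908203) ['-180:56', '-170:56', '-160:57', '-150:57', '-140:57', '-130:57', '-120:56',
[... 897 characters left out ...]
2268600463867)
sensor [[ 0.64883247 -0.17097563  0.075     ]] boxtop L/R edge [[ 0.67102822 -0.09833882  0.06      ]
 [ 0.67484263 -0.24472812  0.06      ]
 [ 0.47943328 -0.09673631  0.06      ]
 [ 0.48204001 -0.24231335  0.06      ]]
[[ 0.969  0.246 -0.   ]
 [ 0.246 -0.969  0.002]
 [ 0.    -0.002 -1.   ]]
{'intrinsics': array([[337.72487999,   0.        , 321.49225845],
       [  0.        , 337.72487999, 195.66266094],
       [  0.        ,   0.        ,   1.        ]]), 'k1': -0.03357652521740386, 'xyz': array([ 0.22530707, -0.58852212,  0.37339727]), 'orientation': array([ 0.11519285,  0.78108807, -0.60690198, -0.09111545])} [[ 0.25 -0.93 -0.28]
 [-0.97 -0.24 -0.07]
 [-0.    0.29 -0.96]]
```

```bash
R='[1,0.0502,-0.0321,0,0,0,0]'; python3 shift.py '[[1,0.0502,-0.0321,0,0,0,0],[1,0.0502,-0.0321,0,0,0,0],[1,0.0502,-0.0321,0,0,0,0],[1,0.0502,-0.0321,0,0,0,0],[1,0.0502,-0.0321,0,0,0,0]]'; python3 shift.py '[[1,0.0502,-0.0321,0,0,0,0],[1,0.0502,-0.0321,0,0,0,0],[1,0.0502,-0.0321,0,0,0,0],[1,0.0502,-0.0321,0,0,0,0],[1,0.0502,-0.0321,0,0,0,0]]'; python3 shift.py '[[1,0,0,0,0,0,0]]'
python3 - <<'E'
from h import *
from plant import manip, eyes, job
s=manip.state();c=eyes.camera_params("wrist");im=eyes.grab_frame("wrist");cv2.imwrite("pics/w1.png",im[:,:,::-1])
print(s["time"],s["tool_pos"]); h=[.562,-.170,.06]
print(proj(c,np.array(h)+[[0,0,.006],[0,0,.046],[.027,0,.04],[.027,0,.006]]))
E
```

```text
time: 0.72
tool_pos: [0.3585, -0.3866, 0.2309]
tool_rot: [-0.0, 0.992, 0.124, -0.0]
contact_force: [0.5, -1.0, 0.1]
gripper_width: 1.002
grasp_force: 0.0
time: 1.35
tool_pos: [0.5623, -0.1692, 0.2309]
tool_rot: [-0.0, 0.992, 0.124, -0.0]
contact_force: [0.9, 0.6, 1.3]
gripper_width: 0.997
grasp_force: 0.0
time: 1.48
tool_pos: [0.5629, -0.1678, 0.2305]
tool_rot: [-0.001, 0.992, 0.127, -0.0]
contact_force: [-0.9, -0.4, -1.1]
gripper_width: 1.001
grasp_force: 0.0
1.475 [ 0.56293844 -0.16779434  0.23053197]
[[322.67246691 176.52026678]
 [322.74171936 188.04240119]
 [331.08533178 155.29363774]
 [330.14410009 148.72158268]]
```

View pics/w1.png

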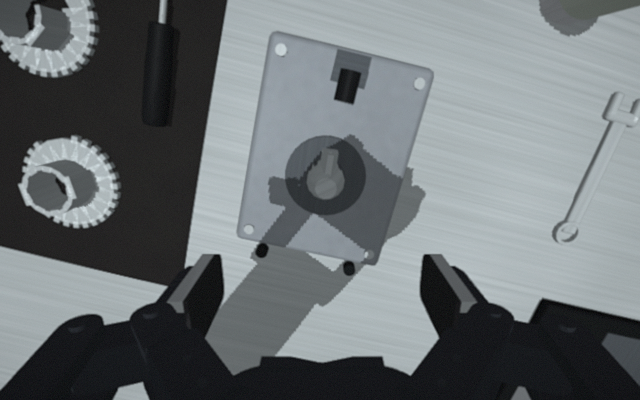

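The wrist view shows the flange circle at about (326,176), spanning roughly 286–367. The key points to about (329,150), which fits key yaw ≈ 0. I'll refine this with a zoomed crop, and do the same for the key angle.

```bash
python3 - <<'E'
import cv2,numpy as np
i=cv2.imread("pics/w1.png")[126:226,266:386]; i=cv2.convertScaleAbs(i,alpha=1.8,beta=-60)
i=cv2.resize(i,(720,600),interpolation=cv2.INTER_CUBIC)
for k in range(0,120,10): cv2.line(i,(k*6,0),(k*6,6 if k%50 else 14),(0,0,255),1); cv2.line(i,(0,k*6),(6,k*6),(0,0,255),1); cv2.putText(i,str(266+k),(k*6,24),0,.4,(0,0,255)); cv2.putText(i,str(126+k),(8,k*6+4),0,.4,(0,0,255))
cv2.imwrite("pics/w1z.png",i)
E
```

```text
(no output)
```

View pics/w1z.png

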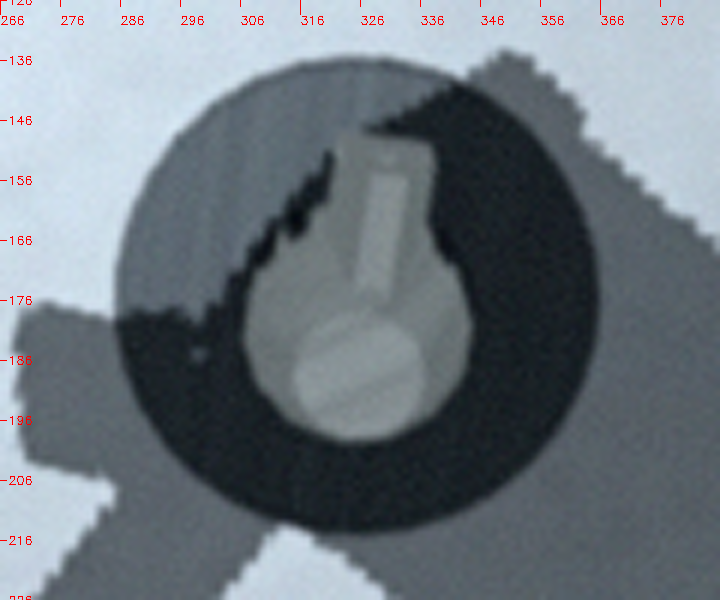

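The flange spans (285–366, 135.5–215), the post top is at about (326,186), and the key's top ridge runs from (328.3,175) to (331.5,155).

```bash
cat > m1.py <<'E'
from h import *
from plant import manip, eyes, job
c=eyes.camera_params("wrist"); t=eyes.camera_params("top")
F=cast(c,[[285,176],[366,176],[325.5,135.5],[325.5,215]],.066); print("flange wrist",F[:,:2].round(4),F[:2].mean(0),F[2:].mean(0))
print("post",cast(c,[[326,185.8]],.106)); k=cast(c,[[328.3,175],[331.5,155]],.1); d=k[1]-k[0]; print("key",k,np.degrees(np.arctan2(d[1],d[0])))
S=cast(c,[[347,85]],.075);print("sensor",S)
# wheel from wrist: slotted wheel partially visible; plain wheel too
# top: post top centre & key
print("top post",cast(t,[[364+224/5,150+177/5]],.106),"key",cast(t,[[364+210/5,150+115/5]],.1))
s=manip.state(); print(rel(s,[.636,.142,.2305]),s["joint_pos"].round(2))
E
python3 m1.py
```

```text
flange wrist [[ 0.5525 -0.1375]
 [ 0.5715 -0.2109]
 [ 0.5984 -0.1646]
 [ 0.5244 -0.184 ]] [ 0.56199693 -0.17416514  0.066     ] [ 0.56140605 -0.17432258  0.066     ]
post [[ 0.56338822 -0.17381214  0.106     ]]
key [[ 0.57129981 -0.17378531  0.1       ]
 [ 0.58818354 -0.17202788  0.1       ]] 5.942517832559182
sensor [[ 0.64494039 -0.17110566  0.075     ]]
top post [[ 0.56172861 -0.17329928  0.106     ]] key [[ 0.58805557 -0.17040726  0.1       ]]
[ 1.49472450e-01 -2.83056898e-01 -1.45232629e-05] [-0.42 -0.04  1.7  -0.    1.48  0.9 ]
```

```bash
python3 shift.py '[[1,0.025,-0.0472,0,0,0,0],[1,0.025,-0.0472,0,0,0,0],[1,0.025,-0.0472,0,0,0,0],[1,0.025,-0.0472,0,0,0,0],[1,0.025,-0.0472,0,0,0,0]]' >/dev/null; python3 shift.py '[[1,0.025,-0.0472,0,0,0,0],[1,0,0,0,0,0,-0.182],[1,0,0,0,0,0,-0.182],[1,0,0,0,0,0,-0.182],[1,0,0,0,0,0,-0.182]]' >/dev/null;  python3 shift.py '[[1,0,0,0,0,0,-0.182],[1,0,0,0,0,0,-0.182],[1,0,0,0,0,0,-0.182],[1,0,0,0,0,0,-0.182],[1,0,0,0,0,0,-0.182]]' >/dev/null; python3 shift.py '[[1,0,0,0,0,0,-0.182],[1,0,0,0,0,0,-0.182],[1,0,0,0,0,0,-0.182],[1,0,0,0,0,0,-0.182],[1,0,0,0,0,0,0]]'
cat > look.py <<'E'
import sys
from h import *
from plant import manip, eyes, job
s=manip.state();c=eyes.camera_params("wrist");im=eyes.grab_frame("wrist");cv2.imwrite(f"pics/{sys.argv[1]}.png",im[:,:,::-1])
y=rot(s["tool_rot"]).as_matrix()[:,1]; print(s["time"],s["tool_pos"],"yaw y",np.degrees(np.arctan2(y[1],y[0])),s["joint_pos"].round(2))
np.save(f"pics/{sys.argv[1]}.npy",c,allow_pickle=True)
E
python3 look.py w2
```

```text
time: 4.03
tool_pos: [0.6368, 0.1389, 0.2309]
tool_rot: [-0.0, 0.262, 0.965, -0.0]
contact_force: [0.4, 0.2, -0.2]
gripper_width: 1.001
grasp_force: 0.0
4.025 [0.63683304 0.13886605 0.23092949] yaw y 59.58789194722068 [ 0.1   0.12  1.55 -0.    1.48 -0.94]
```

View pics/w2.png

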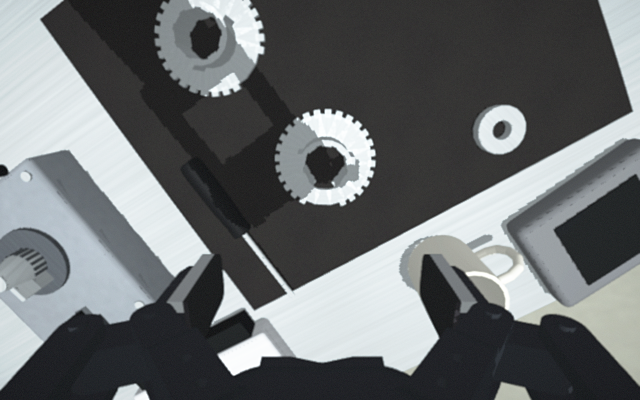

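The wheel is at about (326,157), with its slot pointing image-down along tool −x, as intended. Now measuring its centre and slot direction.

```bash
cat > m2.py <<'E'
from h import *
from plant import manip, eyes, job
c=np.load("pics/w2.npy",allow_pickle=True).item(); g=cv2.imread("pics/w2.png",0)
m=np.zeros_like(g); m[95:220,262:392]=g[95:220,262:392]>85
k=max(cv2.findContours(m,cv2.RETR_EXTERNAL,cv2.CHAIN_APPROX_NONE)[0],key=cv2.contourArea)
P=cast(c,k.reshape(-1,2),.008)[:,:2]; h=cv2.convexHull(P.astype(np.float32)).reshape(-1,2)
(x,y),r=cv2.minEnclosingCircle(P.astype(np.float32)); print(x,y,r,cv2.fitEllipse(h*1000))
q=P-[x,y]; a=np.degrees(np.arctan2(q[:,1],q[:,0])); rr=np.hypot(*q.T)
print([f"{A}:{rr[abs((a-A+180)%360-180)<4].max()*1e3:.0f}" for A in range(-70,20,5)])
s=manip.state(); print(rel(s,[x,y,.04]))
z=cv2.resize(g[95:220,262:392],(624,600),interpolation=cv2.INTER_CUBIC); cv2.imwrite("pics/w2z.png",z)
E
python3 m2.py
```

```text
0.6352891325950623 0.14269165694713593 0.056336890906095505 ((635.3292236328125, 142.78550720214844), (111.04791259765625, 112.27708435058594), 59.250091552734375)
['-70:56', '-65:56', '-60:56', '-55:56', '-50:52', '-45:52', '-40:52', '-35:51', '-30:52', '-25:52', '-20:52', '-15:56', '-10:56', '-5:56', '0:56', '5:56', '10:56', '15:56']
[0.00311102 0.0024028  0.1909989 ]
```

View pics/w2z.png

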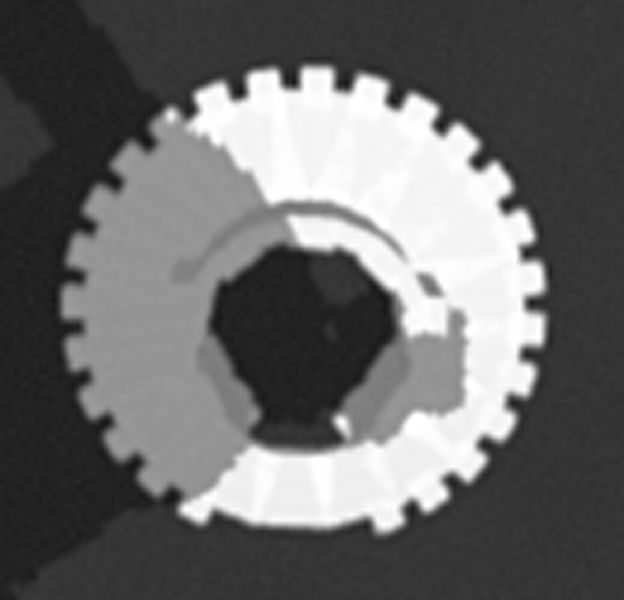

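```bash
python3 shift.py '[[1,0.0031,0.0024,0.03,0,0,0.08],[1,0,0,0.055,0,0,0],[1,0,0,0.055,0,0,0],[1,0,0,0.05,0,0,0],[1,0,0,0.031,0,0,0]]'; python3 shift.py '[[1,0,0,0,0,0,0],[0,0,0,0,0,0,0],[0,0,0,0,0,0,0],[0,0,0,0,0,0,0],[0,0,0,0,0,0,0]]';python3 shift.py '[[0,0,0,0,0,0,0],[0,0,0,0,0,0,0]]'
```

```text
time: 4.7
tool_pos: [0.6335, 0.1431, 0.0068]
tool_rot: [-0.002, 0.301, 0.954, -0.001]
contact_force: [0.3, 0.7, 0.7]
gripper_width: 1.0
grasp_force: 0.0
time: 5.32
tool_pos: [0.6379, 0.1441, 0.0135]
tool_rot: [0.002, 0.299, 0.954, 0.001]
contact_force: [1.2, -0.1, 6.2]
gripper_width: 0.665
grasp_force: 69.2
time: 5.58
tool_pos: [0.6379, 0.1441, 0.0135]
tool_rot: [0.002, 0.299, 0.954, 0.001]
contact_force: [1.1, -0.8, 7.4]
gripper_width: 0.668
grasp_force: 69.2
```

```bash
python3 shift.py '[[0,0,0,-0.02,0,0,0],[0,0,0,-0.04,0,0,0],[0,0,0,-0.04,0,0,0],[0,0,0,-0.04,0,0,0],[0,0,0,-0.04,0,0,0]]';  python3 shift.py '[[0,0,0,0,0,0,-0.165],[0,0,0,0,0,0,-0.165],[0,0,0,0,0,0,-0.165],[0,0,0,0,0,0,-0.165],[0,0,0,0,0,0,0]]'; python3 look.py w3; python3 - <<'E'
from h import *
from plant import manip, eyes, job
s=manip.state(); print(rel(s,[.562,-.1735,s["tool_pos"][2]]))
E
```

```text
time: 6.2
tool_pos: [0.6343, 0.1441, 0.191]
tool_rot: [-0.001, 0.299, 0.954, -0.0]
contact_force: [0.1, -0.3, -5.8]
gripper_width: 0.664
grasp_force: 67.9
time: 6.82
tool_pos: [0.6346, 0.1441, 0.1897]
tool_rot: [-0.001, -0.026, 1.0, 0.0]
contact_force: [-0.7, -0.4, -5.4]
gripper_width: 0.668
grasp_force: 67.8
6.825 [0.63459025 0.14408838 0.18970169] yaw y 92.93803506021563 [ 0.11  0.14  1.59  0.    1.41 -1.51]
[ 8.86710241e-02 -3.13527379e-01  9.29910132e-05]
```

View pics/w3.png

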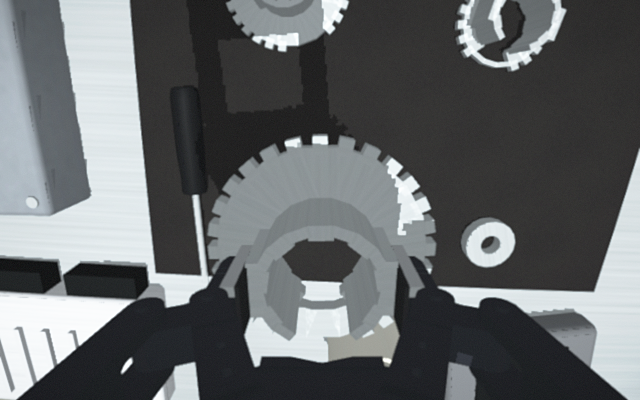

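The wheel sits square in the fingers, its slot towards image-bottom and a tooth tip at the top near (320,135). Locating its axis in the tool frame from the rim-tooth tips.

```bash
python3 - <<'E'
from h import *
from plant import manip, eyes, job
from scipy.optimize import least_squares
c=np.load("pics/w3.npy",allow_pickle=True).item(); s=manip.state(); g=cv2.imread("pics/w3.png",0)
# outline: first pixel inward along rays from outside where brightness exceeds mat
pts=[]
for a in np.radians(np.arange(225,320,1.)):
    r=np.arange(135,90,-.5); u=322+r*np.cos(a); v=245+r*np.sin(a)
    val=cv2.remap(g,u.astype(np.float32),v.astype(np.float32),1).ravel(); i=np.argmax(val>95); 
    if val[i]>95: pts.append([u[i],v[i]])
for z in (s["tool_pos"][2]-.0135+.008,):
    P=np.array([rel(s,p) for p in cast(c,pts,z)])[:,:2]
    P=P[1:-1]
    f=least_squares(lambda q:np.minimum(np.hypot(*(P-q).T)-.055,.0)*.3+np.maximum(np.hypot(*(P-q).T)-.055,0),[0,0],loss="soft_l1",f_scale=.002)
    f2=least_squares(lambda q:np.hypot(*(P-q[:2]).T)-q[2],[0,0,.055],loss="soft_l1",f_scale=.002)
    print("centre in tool",f.x,f2.x,len(P))
print(s["time"])
E
```

```text
centre in tool [ 0.00216478 -0.00117603] [ 0.00093238 -0.00109644  0.05528363] 93
6.875
```

```bash
python3 shift.py '[[0,0.0145,-0.0522,0,0,0,0],[0,0.0145,-0.0522,0,0,0,0],[0,0.0145,-0.0522,0,0,0,0],[0,0.0145,-0.0522,0,0,0,0],[0,0.0145,-0.0522,0,0,0,0]]'>/dev/null;  python3 shift.py '[[0,0.0145,-0.0522,0,0,0,0],[0,0,0,0.025,0,0,0],[0,0,0,0.025,0,0,0],[0,0,0,0,0,0,0],[0,0,0,0,0,0,0]]'; python3 look.py w4; python3 - <<'E'
from h import *
from plant import manip, eyes, job
s=manip.state(); print(rel(s,[.562,-.1735,s["tool_pos"][2]]))
E
```

```text
time: 8.12
tool_pos: [0.5658, -0.1734, 0.1413]
tool_rot: [0.001, -0.026, 1.0, -0.0]
contact_force: [-0.6, -0.6, -5.5]
gripper_width: 0.667
grasp_force: 68.3
8.125 [ 0.56578382 -0.17335872  0.14132616] yaw y 93.00755577084176 [-0.42  0.05  1.77  0.    1.32 -2.05]
[ 4.24989906e-03  1.90600355e-04 -9.78242187e-06]
```

View pics/w4.png

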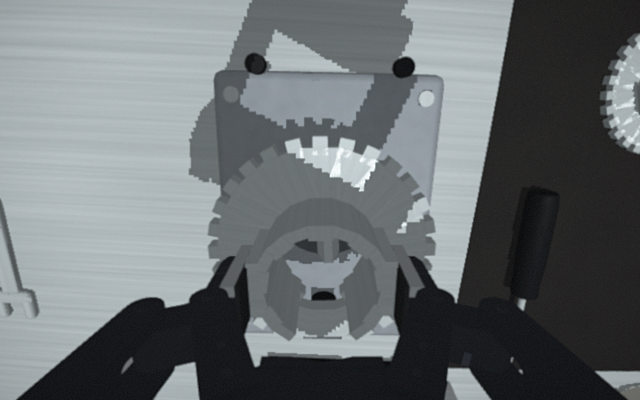

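Through the bore the key is visible at about (325,245), with the sensor at (323,295) straight through the slot, so the wheel is aligned. Trimming and descending.

```bash
python3 shift.py '[[0,0.0027,0.0008,0,0,0,0],[0,0,0,0.012,0,0,0],[0,0,0,0.012,0,0,0],[0,0,0,0.012,0,0,0],[0,0,0,0,0,0,0]]';  python3 shift.py '[[0,0,0,0.008,0,0,0],[0,0,0,0.008,0,0,0],[0,0,0,0.006,0,0,0],[0,0,0,0,0,0,0]]'; python3 -c "
from h import *
from plant import manip, eyes, job
s=manip.state(); print(rel(s,[.562,-.1735,s['tool_pos'][2]]))"
```

```text
time: 8.8
tool_pos: [0.5612, -0.1721, 0.1019]
tool_rot: [-0.002, -0.027, 1.0, 0.001]
contact_force: [-0.3, -0.7, -6.0]
gripper_width: 0.666
grasp_force: 68.3
time: 9.3
tool_pos: [0.5618, -0.1722, 0.0809]
tool_rot: [-0.001, -0.027, 1.0, 0.001]
contact_force: [0.1, 2.8, -7.3]
gripper_width: 0.667
grasp_force: 68.5
[-1.16717727e-04 -1.33072377e-03 -1.76528711e-06]
```

```bash
python3 shift.py '[[0,0,0,0.002,0,0,0],[0,0,0,0,0,0,0]]'; python3 shift.py '[[1,0,0,0,0,0,0],[1,0,0,0,0,0,0],[1,0,0,0,0,0,0],[1,0,0,0,0,0,0],[1,0,0,0,0,0,0]]'; python3 shift.py '[[1,0,0,-0.02,0,0,0],[1,0,0,-0.04,0,0,0],[1,0,0,-0.05,0,0,0],[1,0,0,-0.05,0,0,0],[1,0,0,0,0,0,0]]'; python3 look.py w5
```

```text
time: 9.55
tool_pos: [0.5623, -0.1723, 0.08]
tool_rot: [-0.0, -0.027, 1.0, 0.0]
contact_force: [-0.9, 3.6, -6.3]
gripper_width: 0.666
grasp_force: 68.6
time: 10.18
tool_pos: [0.5627, -0.1728, 0.0805]
tool_rot: [0.0, -0.027, 1.0, -0.0]
contact_force: [0.6, -0.5, 0.2]
gripper_width: 0.999
grasp_force: 0.0
time: 10.8
tool_pos: [0.5655, -0.1739, 0.2486]
tool_rot: [0.006, -0.027, 1.0, -0.003]
contact_force: [-0.5, -0.5, 0.0]
gripper_width: 0.999
grasp_force: 0.0
10.8 [ 0.5654658  -0.17391132  0.24858538] yaw y 93.05396758878327 [-0.42 -0.04  1.68 -0.    1.49 -2.05]
```

View pics/w5.png

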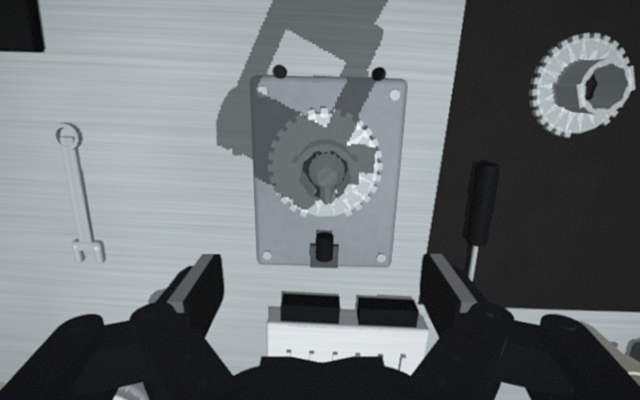

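The wheel is on the hub with the key in the slot, and the bystander is undisturbed. The vertical force never rose before release, so I'll regrip and press gently to confirm it is seated.

```bash
python3 shift.py '[[1,0,0,0.05,0,0,0],[1,0,0,0.05,0,0,0],[1,0,0,0.04,0,0,0],[1,0,0,0.02,0,0,0],[1,0,0,0,0,0,0]]'; python3 shift.py '[[0,0,0,0,0,0,0],[0,0,0,0,0,0,0],[0,0,0,0,0,0,0],[0,0,0,0,0,0,0],[0,0,0,0,0,0,0]]';  python3 shift.py '[[0,0,0,0.002,0,0,0],[0,0,0,0,0,0,0]]'
```

```text
time: 11.48
tool_pos: [0.5613, -0.1721, 0.0784]
tool_rot: [-0.002, -0.027, 1.0, 0.001]
contact_force: [0.4, 1.0, 0.6]
gripper_width: 0.998
grasp_force: 0.0
time: 12.1
tool_pos: [0.5645, -0.1723, 0.0833]
tool_rot: [0.002, -0.027, 1.0, 0.0]
contact_force: [-0.1, 4.9, 5.3]
gripper_width: 0.666
grasp_force: 67.7
time: 12.35
tool_pos: [0.5645, -0.1723, 0.0833]
tool_rot: [0.002, -0.027, 1.0, 0.0]
contact_force: [-5.3, 7.6, 16.2]
gripper_width: 0.666
grasp_force: 68.8
```

```bash
python3 shift.py '[[0,0.001,0.0015,0,0,0,0.03],[0,0,0,0.001,0,0,0]]'; python3 shift.py '[[0,0,0,0,0,0,-0.06],[0,0,0,0,0,0,0.03],[0,0,0,0.001,0,0,0]]'; python3 - <<'E'
from h import *
from plant import manip, eyes, job
for n in ("side","top"):
    im=eyes.grab_frame(n); cv2.imwrite(f"pics/{n}6.png",im[:,:,::-1])
E
```

```text
time: 12.6
tool_pos: [0.5643, -0.1718, 0.0833]
tool_rot: [0.003, -0.012, 1.0, -0.001]
contact_force: [-6.5, 4.4, 21.0]
gripper_width: 0.663
grasp_force: 69.5
time: 12.98
tool_pos: [0.5649, -0.1722, 0.0833]
tool_rot: [0.003, -0.027, 1.0, -0.001]
contact_force: [-6.8, 4.4, 23.6]
gripper_width: 0.662
grasp_force: 69.8
```

It is firm under 23 N and yaw moves freely, so it is seated. Releasing, retreating, and checking centre, height and bystanders numerically.

```bash
python3 shift.py '[[0,0,0,-0.004,0,0,0],[1,0,0,0,0,0,0],[1,0,0,0,0,0,0],[1,0,0,0,0,0,0],[1,0,0,0,0,0,0]]'; python3 shift.py '[[1,0,0,-0.02,0,0,0],[1,0,0,-0.04,0,0,0],[1,0,0,-0.05,0,0,0],[1,0,0,-0.04,0,0,0],[1,0,0,0,0,0,0]]'; python3 shift.py '[[1,0,0,0,0,0,0],[1,0,0,0,0,0,0]]' >/dev/null; python3 look.py w7; python3 - <<'E'
from h import *
from plant import manip, eyes, job
def rim(g,c,box,th,z):
    x0,x1,y0,y1=box; m=np.zeros_like(g); m[y0:y1,x0:x1]=g[y0:y1,x0:x1]>th
    m=cv2.morphologyEx(m,cv2.MORPH_OPEN,np.ones((2,2)))
    k=max(cv2.findContours(m,0,1)[0],key=cv2.contourArea); P=cast(c,k.reshape(-1,2),z)[:,:2].astype(np.float32)
    return np.round(np.r_[cv2.minEnclosingCircle(P)[0],cv2.minEnclosingCircle(P)[1]],4)
t=eyes.camera_params("top"); g=cv2.cvtColor(eyes.grab_frame("top"),cv2.COLOR_RGB2GRAY); cv2.imwrite("pics/top7.png",g)
print("plain",rim(g,t,(240,300,205,270),90,.008),"small",rim(g,t,(160,207,205,252),90,.008))
# lit collar/disc pixels of wrist view
c=np.load("pics/w7.npy",allow_pickle=True).item(); h=[.562,-.1735,.066]
w=cv2.imread("pics/w7.png"); a=cv2.cvtColor(w,cv2.COLOR_BGR2GRAY)
for dz in (0,.004,.008):   # predicted extreme rim pixels vs height
    p=proj(c,[[h[0]+.055*np.cos(q),h[1]+.055*np.sin(q),h[2]+.008+dz] for q in np.radians(range(0,360,5))]); print(dz,p.min(0).round(1),p.max(0).round(1))
v=int(round(p[:,1].mean())); print("row",v, a[v-2:v+3,255:400].mean(0).round().astype(int).tolist())
E
```

```text
time: 13.7
tool_pos: [0.5613, -0.1712, 0.0799]
tool_rot: [-0.0, -0.027, 1.0, 0.0]
contact_force: [-0.3, -0.0, 0.5]
gripper_width: 1.002
grasp_force: 0.0
time: 14.32
tool_pos: [0.564, -0.1723, 0.2374]
tool_rot: [0.005, -0.027, 1.0, -0.002]
contact_force: [0.3, -0.7, -0.8]
gripper_width: 0.999
grasp_force: 0.0
14.575 [ 0.56071907 -0.1709006   0.22872581] yaw y 93.04946179126692 [-0.42 -0.04  1.71 -0.    1.47 -2.05]
plain [0.4681 0.1023 0.0576] small [0.4883 0.2958 0.0447]
0 [259.  118.9] [380.  236.4]
0.004 [258.2 119.2] [380.7 238.1]
0.008 [257.4 119.5] [381.5 239.8]
row 181 [85, 86, 85, 85, 90, 105, 109, 109, 109, 108, 109, 110, 111, 111, 111, 110, 110, 109, 110, 109, 110, 110, 110, 110, 111, 110, 110, 110, 110, 110, 111, 111, 111, 112, 111, 110, 110, 111, 110, 108, 95, 85, 62, 51, 50, 50, 49, 58, 86, 96, 97, 97, 97, 99, 99, 100, 101, 101, 102, 102, 103, 106, 107, 108, 109, 109, 110, 108, 106, 106, 106, 104, 103, 100, 98, 98, 100, 100, 101, 101, 100, 99, 98, 96, 94, 75, 54, 54, 63, 87, 103, 110, 111, 111, 111, 110, 110, 111, 110, 110, 113, 122, 126, 136, 160, 165, 164, 165, 164, 165, 164, 157, 123, 111, 112, 112, 113, 112, 122, 139, 129, 112, 128, 168, 178, 173, 162, 157, 157, 158, 157, 158, 158, 157, 157, 158, 156, 157, 157, 155, 153, 145, 137, 142, 172]
```

The rim spans about 259.5–380 px, against a prediction of 259.0–380.0 for a fully seated wheel. Both bystanders are within about 3 mm of where they started. Handing in.

```bash
python3 -c "
from plant import manip, eyes, job
print(job.job_done())"
```

```text
the job is handed in; nothing more can be done
None
```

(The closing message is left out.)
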